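# Open the long cutter case

### The job

Slide the lid of the longer wooden cutter case fully open and let go of it. Nobody can tell by looking whether its catch is on, so try the lid first; if it will not budge, push the catch across to its other end and slide the lid again. Leave the shorter case's lid and catch as they are.

Things in the scene. Friction and masses are not known exactly. Their poses are not given: they have to be found in the camera images.
- long_case: The longer wooden case, 280 mm long and 120 mm wide, fixed to the table, with a dark steel catch housing (50 mm along y, 64 mm along x, 78 mm tall) at its -y end. Origin: on the table, middle of the 330 mm over all. +y runs along its length, away from the catch, and is the way the lid opens; +x is level, across it. The lid slides over the fixed cover on its +y half.
- long_case_pull (a point): Middle of the top face of the dark wooden pull bar on the longer case's sliding plywood lid; moves with the lid. The bar stands upright: 60 mm along the case's x, 14 mm along y, 32 mm tall, its top 102 mm above the table. The lid around it is flat, 70 mm above the table, with low rims at the case's long sides. Axes as the case's.
- long_case_thumb (a point): Middle of the top face of the steel thumb piece of the longer case's catch; moves with it. An upright block 14 mm along the case's x, 22 mm along y, 30 mm tall, its top 109 mm above the table, standing on the flat-topped housing, 95 mm along -y from the pull bar of the shut lid. It slides only along x, 24 mm in all. Axes as the case's.
- long_case_lid (a joint): How far the longer case's lid is open, in m: 0 shut, 0.12 fully open. It slides with about 2 N of friction and stays where it is left. When the catch holds it, it gives less than 5 mm and then stops dead.
- long_case_catch (a joint): Travel of the longer case's thumb piece, in m: 0 at the -x end, where it starts, 0.024 at the +x end. About 2 N of friction; it stays where it is left. One end holds the lid, the other frees it; which is which is not marked, cannot be seen and differs from start to start: only trying the lid tells.
- short_case_lid (a joint): How far the shorter case's lid is open, in m: 0 shut, 0.07 open. The shorter case is a bystander of the same make, fixed to the table, 180 mm long and 100 mm wide, 102 mm tall at its pull bar and 109 mm at its thumb piece, standing to the left or right of the longer one.
- short_case_catch (a joint): Travel of the shorter case's thumb piece, in m: 0 where it starts, 0.024 at its other end.

How it is judged:
By the outcome, as a careful person would: the job done as asked, in the order asked, and still so for the second after the job is handed in, with the robot touching nothing.
It also fails if it takes over 48 s, if anything falls off the work surface, if the arm or the gripper's body presses on something with over 40 N, if the wrist force passes 120 N, or if a joint passes its speed limit or range.

### The arm

A 6-joint arm with a two-finger parallel gripper is mounted at the origin on the work surface. World frame = base frame: x ahead of the robot, y to its left, z up, the work surface at z = 0. Lengths are in m, angles in rad, forces in N, time in s.
With the tool pointing down it reaches from about 0.375 to 0.975 m from the base axis. Payload 3.8 kg.
Tool frame: the origin (TCP) lies midway between the tips of the shut fingers; the grasp point (between the pads) lies 19 mm behind it; z points along the fingers, y is the line along which they close (so a half turn about z gives the same grasp; the last joint's range is limited). The gripper opens to 85 mm and grips with 20 to 120 N. Pads are 22 mm wide; open, the fingers measure 114 mm over their backs; the gripper's body (76 mm by 85 mm) begins 54 mm behind the grasp point. The pads swing forward as they close: fully open they stand 13 mm farther back than shut.
Start: joints at [1.283, 0.264, 1.604, -0, 1.274, -0.037], TCP at [0.168, 0.654, 0.231] pointing down, gripper open.
Joint ranges: [-2.63, 2.63], [-0.94, 2.18], [0.31, 2.57], [-1.31, 4.45], [0, 2.66], [-2.55, 2.55]. Speed limits (rad/s): [2.57, 2.57, 3.14, 3.14, 3.14, 3.14].

### API

Orientations are given as a rotation vector (axis times angle).
In Python, from workcell import bot, imaging gives the robot as it stands.
- The arm moves only by the tool step_arm, never from a script. Its argument "series" is a list of rows, each an object of numbers: "grip": the closure, from -1 (fully open) to 1 (shut); "x", "y", "z": the shift along the tool's x, y, z normalised to -1 to 1, where 1 is 500 mm; "ax", "ay", "az": the turn, a rotation vector about the tool's x, y, z normalised to -1 to 1, where 1 is 30 degrees. A call has 1 to 12 rows; each row is the pose to reach, as a shift and turn from the pose commanded when the call began, along the tool's axes at that moment; what a row does not reach only later rows make up. A row lasts 1/10 s, in which the tool goes at most 50 mm and 8.59 degrees, less where a joint would pass 70% of its speed; a pose out of reach is approached as far as the arm can. A call with a number of a shift or a turn outside -1 to 1 is refused whole. A call with a gripper value outside its range is refused whole. The fingers move at their own pace and stop on an object; "force" is the grip in N (left out, the last holds). Time passes only in rows, so rows that repeat a pose let the fingers close. It gives the time, the measured TCP pose, the force, the opening and the grip force at its end, in the units of the state.
- bot.read_state(): the state, without advancing time (a new reading comes with each control period).
- imaging.read_camera(name): name is "scene" or "side" or "wrist"; returns a dict with "img" (420x560x3 uint8, red, green, blue), "fx", "fy", "cx", "cy" (pixels), "R" (3x3) and "t" (3): a world point X has camera coordinates R X + t. Camera axes: x right, y down, z forward; pixel columns grow to the right and rows downward; lengths in m; the calibration is good to about 2 mm. The wrist camera is an equidistant fisheye: a pixel r from the principal point sees the ray r / f radians off the axis. A picture is of the moment at which its call begins. There is no depth.
- bot.finish_job(): hands the job in; it is judged then, once.
The state is a dict: "time": time; "q": joint angles; "joint_vel": joint speeds; "joint_torque": joint torques, N m; "tool_pos": TCP position; "tcp_rot": TCP orientation; "wrist_force": force on the tool from outside, world axes, zero at the start; "torque": the same for the moment, N m; "width": opening from 0.0 (shut) to 1.0 (fully open); "grip_force": force on a finger pad.
Only numpy, scipy, OpenCV 4.12 (cv2) and the standard library are available. Lean on these libraries where they do the work, as an engineer would, in place of code of your own. Each camera call takes 0.05 s, during which the arm holds its last target. There are 200 camera calls.

## Working session

There is one attempt and no reset: what is moved stays moved. The work goes in short steps, Python scripts to look and compute and a tool call to move; the robot and the scene stay as the last step left them, time stands still between calls to the robot, and variables do not carry over. Pictures are saved under pics/ and viewed, at most 10 in all, crops included, and the job is handed in when it is done.

Besides the shell and the picture viewer there is one more tool, called after "Request:" by a JSON object that holds its "name" and its "arguments", one argument or row to a line. step_arm: Moves the arm, as the interface text tells. Scaled input: -1 to 1 covers 500 mm each way for a shift and 30 degrees each way for a turn. Its arguments: {"type":"object","properties":{"series":{"type":"array","items":{"type":"object","properties":{"grip":{"type":"number"},"x":{"type":"number","minimum":-1,"maximum":1},"y":{"type":"number","minimum":-1,"maximum":1},"z":{"type":"number","minimum":-1,"maximum":1},"ax":{"type":"number","minimum":-1,"maximum":1},"ay":{"type":"number","minimum":-1,"maximum":1},"az":{"type":"number","minimum":-1,"maximum":1}}}},"force":{"type":"number"}},"required":["series"]}

```bash
mkdir -p pics; python3 - <<'E'
from workcell import bot, imaging
import cv2,numpy as np
ims=[]
for n in ("scene","side"):
    c=imaging.read_camera(n); cv2.imwrite(f"pics/{n}0.png",c["img"][:,:,::-1]); 
    print(n,c["fx"],c["cx"],c["cy"],(-c["R"].T@c["t"]).round(3))
s=bot.read_state();print({k:np.round(v,3) for k,v in s.items()})
E
```

```text
scene 524.4437245813587 287.4955180486488 203.48774686227264 [ 0.908 -0.359  0.901]
side 443.89662364483337 284.4709118030415 209.30051840526286 [0.329 0.572 0.516]
{'time': np.float64(0.1), 'q': array([ 1.283,  0.265,  1.605,  0.   ,  1.274, -0.037]), 'joint_vel': array([ 0.   , -0.002, -0.003, -0.001,  0.001,  0.   ]), 'joint_torque': array([ 3.000e-03, -5.167e+01, -3.686e+01, -0.000e+00,  6.000e-03,
        0.000e+00]), 'tool_pos': array([0.167, 0.653, 0.23 ]), 'tcp_rot': array([-3.930e-01, -3.117e+00,  3.000e-03]), 'wrist_force': array([-0.197, -0.658,  0.385]), 'torque': array([ 0.011, -0.03 ,  0.014]), 'grip_force': np.float64(0.0), 'width': np.float64(1.001)}
```

View pics/scene0.png

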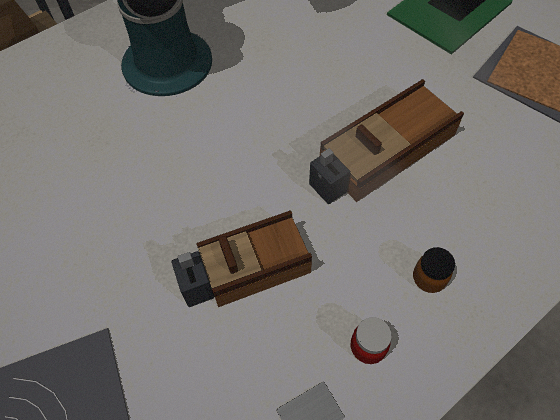

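View pics/side0.png

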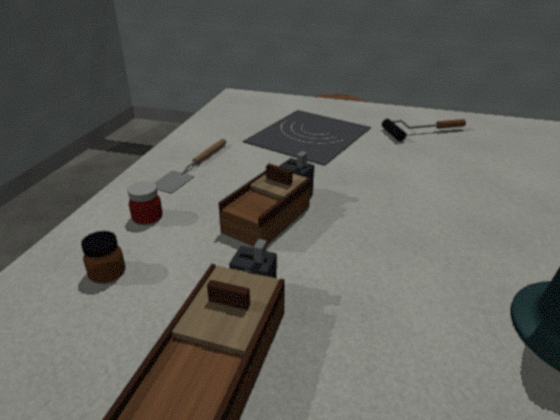

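The longer case is the upper-right one in the scene view, with its pull bar at about (369,138) and thumb piece at about (326,157). In the side view its bar is at (228,293) and thumb at (260,250). I'll enlarge both views to get precise corners.

```bash
python3 - <<'E'
import cv2,numpy as np
a=cv2.imread("pics/scene0.png")[75:210,300:480]; b=cv2.imread("pics/side0.png")[235:335,170:300]
a=cv2.resize(a,None,fx=4,fy=4,interpolation=cv2.INTER_CUBIC); b=cv2.resize(b,None,fx=6,fy=6,interpolation=cv2.INTER_CUBIC)
cv2.imwrite("pics/a.png",cv2.convertScaleAbs(a,alpha=1.4)); cv2.imwrite("pics/b.png",cv2.convertScaleAbs(b,alpha=1.6))
E
```

```text
(no output)
```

View pics/a.png

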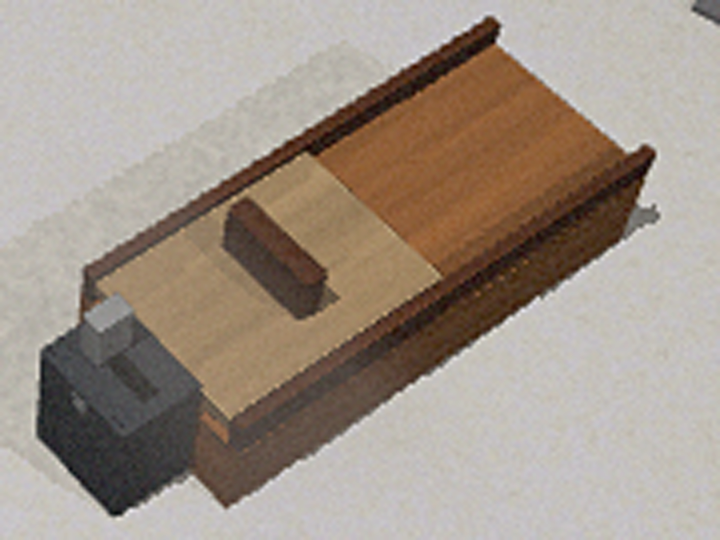

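View pics/b.png

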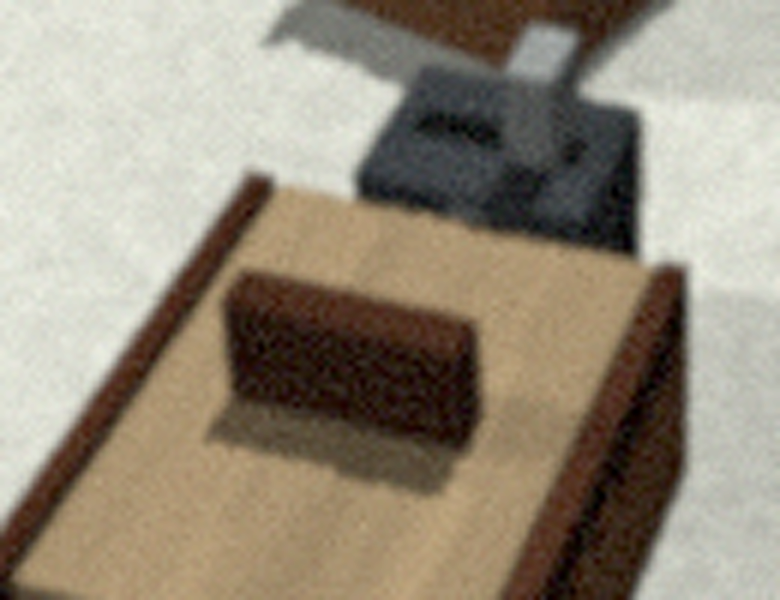

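Crop a: bar top centre is about (277,238), thumb top about (107,316), and the rims run (88,270)-(490,18). Crop b: bar top about (352,310), thumb top about (544,54).

```bash
cat > h.py <<'E'
from workcell import bot, imaging
import numpy as np
from scipy.spatial.transform import Rotation as Ro
def ray(c,u,v):
    d=c["R"].T@np.array([(u-c["cx"])/c["fx"],(v-c["cy"])/c["fy"],1]); return -c["R"].T@c["t"],d
def plane(c,u,v,z):
    o,d=ray(c,u,v); return (o+d*(z-o[2])/d[2]).round(4)
A=lambda p:(300+(p[0]+.5)/4-.5,75+(p[1]+.5)/4-.5)
B=lambda p:(170+(p[0]+.5)/6-.5,235+(p[1]+.5)/6-.5)
E
python3 - <<'E'
from h import *
a=imaging.read_camera("scene");b=imaging.read_camera("side")
print("bar",plane(a,*A((277,238)),.102),plane(b,*B((352,310)),.102))
print("thumb",plane(a,*A((107,316)),.109),plane(b,*B((544,54)),.109))
def yaw(p,q,n): print(n,np.degrees(np.arctan2(*(q-p)[[1,0]])),np.linalg.norm(q-p))
f=lambda p,z:plane(a,*A(p),z)
yaw(f((88,270),.078),f((490,18),.078),"rimL"); yaw(f((228,418),.07),f((440,275),.07),"lid edge R")
yaw(f((310,153),.07),f((440,275),.07),"seam(x)"); yaw(f((245,197),.102),f((327,268),.102),"barx")
g=lambda p,z:plane(b,*B(p),z)
yaw(g((243,270),.102),g((472,318),.102),"bar side");yaw(g((228,300),.102),g((465,348),.102),"bar side2")
yaw(g((12,580),.07),g((275,185),.07),"lidL side")
R=Ro.from_rotvec(bot.read_state()["tcp_rot"]).as_matrix();print(R.round(3))
E
```

```text
bar [0.5137 0.1544 0.102 ] [0.5125 0.1577 0.102 ]
thumb [0.5001 0.0572 0.109 ] [0.4967 0.064  0.109 ]
rimL 88.0157101662367 0.27436452030100394
lid edge R 88.13771526985346 0.13847313818932536
seam(x) -3.0654348193334364 0.09723913821090761
barx 0.40634623330904573 0.0564014184218802
bar side 179.17565717915485 0.05560575509783136
bar side2 179.79754225778183 0.05660035335578744
lidL side -91.7054706814335 0.13776102496715098
[[-0.969  0.248 -0.   ]
 [ 0.248  0.969 -0.001]
 [ 0.    -0.001 -1.   ]]
```

Request:
{"name": "step_arm", "arguments": {
  "series": [
    {"x":-0.938,"y":-0.879,"az":-0.417,"grip":1},
    {"x":-0.938,"y":-0.879,"az":-0.417,"grip":1},
    {"x":-0.938,"y":-0.879,"az":-0.417,"grip":1},
    {"x":-0.938,"y":-0.879,"az":-0.417,"grip":1},
    {"x":-0.938,"y":-0.879,"az":-0.417,"grip":1},
    {"x":-0.938,"y":-0.879,"az":-0.417,"grip":1},
    {"x":-0.938,"y":-0.879,"az":-0.417,"grip":1},
    {"x":-0.938,"y":-0.879,"az":-0.417,"grip":1},
    {"x":-0.938,"y":-0.879,"az":-0.417,"grip":1},
    {"x":-0.938,"y":-0.879,"az":-0.417,"grip":1},
    {"x":-0.938,"y":-0.879,"az":-0.417,"grip":1},
    {"x":-0.938,"y":-0.879,"az":-0.417,"grip":1}
  ]
}}

```text
validation failed for argument at $.se...
```

```bash
cat >> h.py <<'E'
def to(p,yaw=88.1):
    """shift/turn (tool units) to TCP p, tool down with tool y at world yaw"""
    s=bot.read_state();R=Ro.from_rotvec(s["tcp_rot"]).as_matrix()
    y=np.array([np.cos(np.radians(yaw)),np.sin(np.radians(yaw)),0]);z=np.array([0,0,-1.]);T=np.c_[np.cross(y,z),y,z]
    print("t",s["time"],"pos",s["tool_pos"].round(4),"F",s["wrist_force"].round(1),"w",round(float(s["width"]),2))
    print("shift",(R.T@(np.array(p)-s["tool_pos"])/.5).round(3),"turn",(np.degrees(Ro.from_matrix(R.T@T).as_rotvec())/30).round(3))
E
python3 -c "
from h import *
to((.5117,.111,.23))"
```

```text
t 0.2 pos [0.1674 0.6535 0.2304] F [0.4 0.3 0. ] w 1.0
shift [-0.936 -0.88   0.002] turn [-0.003 -0.    -0.416]
```

Request:
{"name": "step_arm", "arguments": {
  "series": [
    {"x":-0.938,"y":-0.879,"z":0,"ax":0,"ay":0,"az":-0.417,"grip":1}
  ],
  "force": 40
}}

```text
time: 0.3
tool_pos: [0.1922, 0.6146, 0.2303]
tcp_rot: [-0.148, -3.137, -0.003]
wrist_force: [1.7, 0.1, 0.5]
width: 0.858
grip_force: 0.0
```

```bash
python3 -c "
from h import *
to((.5117,.111,.23))"
```

```text
t 0.3 pos [0.1922 0.6146 0.2303] F [1.7 0.1 0.5] w 0.86
shift [-0.731 -0.942 -0.002] turn [ 0.003 -0.003 -0.117]
```

Request:
{"name": "step_arm", "arguments": {
  "series": [
    {"x":-0.73,"y":-0.94,"z":0,"ax":0,"ay":0,"az":-0.117,"grip":1},
    {"x":-0.73,"y":-0.94,"z":0,"ax":0,"ay":0,"az":-0.117,"grip":1},
    {"x":-0.73,"y":-0.94,"z":0,"ax":0,"ay":0,"az":-0.117,"grip":1},
    {"x":-0.73,"y":-0.94,"z":0,"ax":0,"ay":0,"az":-0.117,"grip":1},
    {"x":-0.73,"y":-0.94,"z":0,"ax":0,"ay":0,"az":-0.117,"grip":1},
    {"x":-0.73,"y":-0.94,"z":0,"ax":0,"ay":0,"az":-0.117,"grip":1},
    {"x":-0.73,"y":-0.94,"z":0,"ax":0,"ay":0,"az":-0.117,"grip":1},
    {"x":-0.73,"y":-0.94,"z":0,"ax":0,"ay":0,"az":-0.117,"grip":1},
    {"x":-0.73,"y":-0.94,"z":0,"ax":0,"ay":0,"az":-0.117,"grip":1},
    {"x":-0.73,"y":-0.94,"z":0,"ax":0,"ay":0,"az":-0.117,"grip":1},
    {"x":-0.73,"y":-0.94,"z":0,"ax":0,"ay":0,"az":-0.117,"grip":1},
    {"x":-0.73,"y":-0.94,"z":0,"ax":0,"ay":0,"az":-0.117,"grip":1}
  ],
  "force": 40
}}

```text
time: 1.5
tool_pos: [0.511, 0.1051, 0.2314]
tcp_rot: [0.063, 3.14, 0.0]
wrist_force: [0.6, 0.6, -0.2]
width: -0.005
grip_force: 0.0
```

Request:
{"name": "step_arm", "arguments": {
  "series": [
    {"x":0,"y":0,"z":0,"ax":0,"ay":0,"az":0,"grip":1}
  ]
}}

```text
time: 1.6
tool_pos: [0.5126, 0.1028, 0.2313]
tcp_rot: [0.071, 3.139, -0.003]
wrist_force: [0.5, 0.2, 0.5]
width: -0.002
grip_force: 0.0
```

```bash
python3 -c "
from h import *
to((.5117,.111,.13))"
```

```text
t 1.6 pos [0.5126 0.1028 0.2313] F [0.5 0.2 0.5] w -0.0
shift [0.003 0.017 0.203] turn [-0.004  0.003 -0.023]
```

Request:
{"name": "step_arm", "arguments": {
  "series": [
    {"x":0.002,"y":0.017,"z":0.08,"ax":0,"ay":0,"az":-0.023,"grip":1},
    {"x":0.002,"y":0.017,"z":0.16,"ax":0,"ay":0,"az":-0.023,"grip":1},
    {"x":0.002,"y":0.017,"z":0.22,"ax":0,"ay":0,"az":-0.023,"grip":1},
    {"x":0.002,"y":0.017,"z":0.26,"ax":0,"ay":0,"az":-0.023,"grip":1},
    {"x":0.002,"y":0.017,"z":0.29,"ax":0,"ay":0,"az":-0.023,"grip":1},
    {"x":0.002,"y":0.017,"z":0.3,"ax":0,"ay":0,"az":-0.023,"grip":1},
    {"x":0.002,"y":0.017,"z":0.3,"ax":0,"ay":0,"az":-0.023,"grip":1}
  ]
}}

```text
time: 2.3
tool_pos: [0.5092, 0.1162, 0.081]
tcp_rot: [-0.043, -3.14, 0.0]
wrist_force: [-0.1, 0.2, -0.2]
width: 0.002
grip_force: 0.0
```

```bash
python3 -c "
from h import *
import cv2
to((.5117,.111,.082))
ims=[imaging.read_camera(n)['img'] for n in ('scene','side')]
cv2.imwrite('pics/c.png',np.hstack([cv2.resize(ims[0][75:225,290:480],None,fx=2,fy=2),cv2.resize(ims[1][200:350,150:340],None,fx=2,fy=2)])[:,:,::-1])"
```

```text
t 2.3 pos [0.5092 0.1162 0.081 ] F [-0.1  0.2 -0.2] w 0.0
shift [-0.005 -0.01  -0.002] turn [-0.    -0.002  0.011]
```

View pics/c.png

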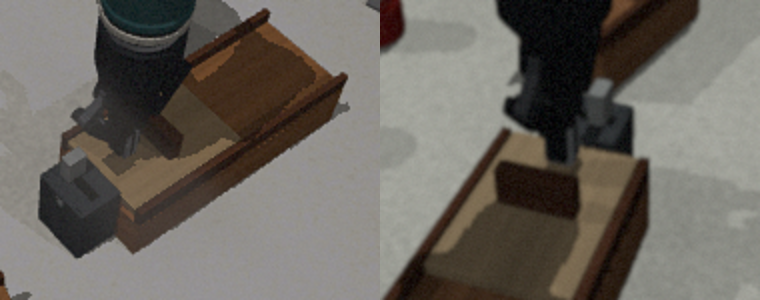

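The fingers are shut between thumb and bar: in the side half they are behind the bar at about (562,150), clear of the thumb. Now I'll push the lid gently.

Request:
{"name": "step_arm", "arguments": {
  "series": [
    {"x":0,"y":0.01,"z":0,"ax":0,"ay":0,"az":0,"grip":1},
    {"x":0,"y":0.02,"z":0,"ax":0,"ay":0,"az":0,"grip":1},
    {"x":0,"y":0.03,"z":0,"ax":0,"ay":0,"az":0,"grip":1},
    {"x":0,"y":0.036,"z":0,"ax":0,"ay":0,"az":0,"grip":1}
  ]
}}

```text
time: 2.8
tool_pos: [0.5104, 0.1346, 0.0817]
tcp_rot: [0.042, 3.141, 0.0]
wrist_force: [0.5, -0.4, -0.4]
width: 0.001
grip_force: 0.0
```

Request:
{"name": "step_arm", "arguments": {
  "series": [
    {"x":0,"y":0.006,"z":0,"ax":0,"ay":0,"az":0,"grip":1},
    {"x":0,"y":0.006,"z":0,"ax":0,"ay":0,"az":0,"grip":1}
  ]
}}

```text
time: 3.0
tool_pos: [0.5104, 0.1369, 0.0816]
tcp_rot: [0.042, 3.141, -0.001]
wrist_force: [0.4, -2.1, 2.6]
width: -0.001
grip_force: 1.1
```

Request:
{"name": "step_arm", "arguments": {
  "series": [
    {"x":0,"y":0.006,"z":0,"ax":0,"ay":0,"az":0,"grip":1},
    {"x":0,"y":0.006,"z":0,"ax":0,"ay":0,"az":0,"grip":1}
  ]
}}

```text
time: 3.2
tool_pos: [0.5104, 0.1373, 0.0816]
tcp_rot: [0.041, 3.141, -0.008]
wrist_force: [-0.6, -12.9, 5.0]
width: -0.0
grip_force: 6.0
```

Request:
{"name": "step_arm", "arguments": {
  "series": [
    {"x":0,"y":0.004,"z":0,"ax":0,"ay":0,"az":0,"grip":1},
    {"x":0,"y":0.004,"z":0,"ax":0,"ay":0,"az":0,"grip":1},
    {"x":0,"y":0.004,"z":0,"ax":0,"ay":0,"az":0,"grip":1}
  ]
}}

```text
time: 3.5
tool_pos: [0.5104, 0.1375, 0.0816]
tcp_rot: [-0.041, -3.141, 0.012]
wrist_force: [0.0, -18.2, 5.8]
width: 0.002
grip_force: 9.0
```

Request:
{"name": "step_arm", "arguments": {
  "series": [
    {"x":0,"y":0.003,"z":0,"ax":0,"ay":0,"az":0,"grip":1},
    {"x":0,"y":0.003,"z":0,"ax":0,"ay":0,"az":0,"grip":1}
  ]
}}

```text
time: 3.7
tool_pos: [0.5104, 0.1377, 0.0816]
tcp_rot: [-0.04, -3.141, 0.016]
wrist_force: [-1.5, -22.4, 7.2]
width: 0.0
grip_force: 11.5
```

The lid stops dead at 22 N against about 2 N of friction, so the catch is on. I'll back off, lift, and move to the -x side of the thumb piece.

Request:
{"name": "step_arm", "arguments": {
  "series": [
    {"x":0,"y":-0.03,"z":0,"ax":0,"ay":0,"az":0,"grip":1},
    {"x":0,"y":-0.05,"z":0,"ax":0,"ay":0,"az":0,"grip":1},
    {"x":0,"y":-0.05,"z":-0.06,"ax":0,"ay":0,"az":0,"grip":1},
    {"x":0,"y":-0.05,"z":-0.14,"ax":0,"ay":0,"az":0,"grip":1},
    {"x":0,"y":-0.05,"z":-0.14,"ax":0,"ay":0,"az":0,"grip":1},
    {"x":0,"y":-0.05,"z":-0.14,"ax":0,"ay":0,"az":0,"grip":1}
  ]
}}

```text
time: 4.3
tool_pos: [0.5106, 0.1188, 0.1526]
tcp_rot: [0.043, 3.138, 0.002]
wrist_force: [0.2, -0.2, 0.5]
width: -0.003
grip_force: 0.0
```

```bash
python3 -c "
from h import *
import cv2
to((.462,.062,.15))
cv2.imwrite('pics/d.png',cv2.resize(imaging.read_camera('side')['img'][200:350,150:340],None,fx=3,fy=3)[:,:,::-1])"
```

```text
t 4.3 pos [0.5106 0.1188 0.1526] F [ 0.2 -0.2  0.5] w -0.0
shift [ 0.094 -0.116  0.005] turn [0.003 0.005 0.01 ]
```

Request:
{"name": "step_arm", "arguments": {
  "series": [
    {"x":0.05,"y":-0.06,"z":0,"ax":0,"ay":0,"az":0.01,"grip":1},
    {"x":0.094,"y":-0.116,"z":0,"ax":0,"ay":0,"az":0.01,"grip":1},
    {"x":0.094,"y":-0.116,"z":0,"ax":0,"ay":0,"az":0.01,"grip":1},
    {"x":0.094,"y":-0.116,"z":0.0,"ax":0,"ay":0,"az":0.01,"grip":1},
    {"x":0.094,"y":-0.116,"z":0.05,"ax":0,"ay":0,"az":0.01,"grip":1},
    {"x":0.094,"y":-0.116,"z":0.09,"ax":0,"ay":0,"az":0.01,"grip":1},
    {"x":0.094,"y":-0.116,"z":0.118,"ax":0,"ay":0,"az":0.01,"grip":1},
    {"x":0.094,"y":-0.116,"z":0.118,"ax":0,"ay":0,"az":0.01,"grip":1},
    {"x":0.094,"y":-0.116,"z":0.118,"ax":0,"ay":0,"az":0.01,"grip":1}
  ]
}}

```text
time: 5.25
tool_pos: [0.4612, 0.0623, 0.0919]
tcp_rot: [-0.05, -3.14, -0.0]
wrist_force: [-0.5, -0.3, 0.0]
width: 0.002
grip_force: 0.0
```

```bash
python3 -c "
from h import *
import cv2
to((.462,.062,.092))
ims=[imaging.read_camera(n)['img'] for n in ('scene','side')]
cv2.imwrite('pics/e.png',np.hstack([cv2.resize(ims[0][100:225,280:410],None,fx=3,fy=3),cv2.resize(ims[1][200:325,190:320],None,fx=3,fy=3)])[:,:,::-1])"
```

```text
t 5.25 pos [0.4612 0.0623 0.0919] F [-0.5 -0.3  0. ] w 0.0
shift [-0.002 -0.    -0.   ] turn [ 0.    -0.002  0.002]
```

View pics/e.png

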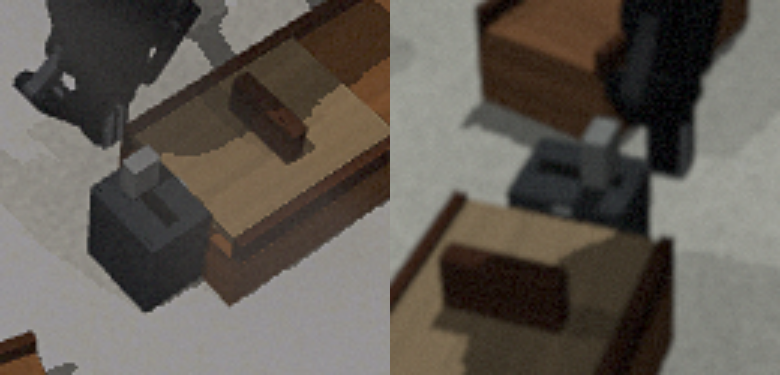

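The finger stands beside the thumb on its -x side (side half, finger (672,160), thumb (600,150)). Now I'll push +x.

Request:
{"name": "step_arm", "arguments": {
  "series": [
    {"x":-0.01,"y":0,"z":0,"ax":0,"ay":0,"az":0,"grip":1},
    {"x":-0.02,"y":0,"z":0,"ax":0,"ay":0,"az":0,"grip":1},
    {"x":-0.03,"y":0,"z":0,"ax":0,"ay":0,"az":0,"grip":1},
    {"x":-0.04,"y":0,"z":0,"ax":0,"ay":0,"az":0,"grip":1},
    {"x":-0.05,"y":0,"z":0,"ax":0,"ay":0,"az":0,"grip":1},
    {"x":-0.06,"y":0,"z":0,"ax":0,"ay":0,"az":0,"grip":1},
    {"x":-0.07,"y":0,"z":0,"ax":0,"ay":0,"az":0,"grip":1},
    {"x":-0.074,"y":0,"z":0,"ax":0,"ay":0,"az":0,"grip":1}
  ]
}}

```text
time: 6.15
tool_pos: [0.4985, 0.0603, 0.0921]
tcp_rot: [-0.051, -3.141, 0.0]
wrist_force: [-2.8, -0.3, 2.0]
width: 0.001
grip_force: 1.0
```

Request:
{"name": "step_arm", "arguments": {
  "series": [
    {"x":-0.006,"y":0,"z":0,"ax":0,"ay":0,"az":0,"grip":1},
    {"x":-0.01,"y":0,"z":0,"ax":0,"ay":0,"az":0,"grip":1},
    {"x":-0.01,"y":0,"z":0,"ax":0,"ay":0,"az":0,"grip":1}
  ]
}}

```text
time: 6.45
tool_pos: [0.5034, 0.0603, 0.0922]
tcp_rot: [0.051, 3.141, 0.0]
wrist_force: [-0.1, -1.1, 0.3]
width: 0.002
grip_force: 0.4
```

Request:
{"name": "step_arm", "arguments": {
  "series": [
    {"x":-0.006,"y":0,"z":0,"ax":0,"ay":0,"az":0,"grip":1},
    {"x":-0.006,"y":0,"z":0,"ax":0,"ay":0,"az":0,"grip":1}
  ]
}}

```text
time: 6.65
tool_pos: [0.5046, 0.0603, 0.092]
tcp_rot: [-0.051, -3.138, 0.0]
wrist_force: [-5.4, -0.8, 3.8]
width: 0.002
grip_force: 2.9
```

Request:
{"name": "step_arm", "arguments": {
  "series": [
    {"x":-0.005,"y":0,"z":0,"ax":0,"ay":0,"az":0,"grip":1},
    {"x":-0.005,"y":0,"z":0,"ax":0,"ay":0,"az":0,"grip":1}
  ]
}}

```text
time: 6.85
tool_pos: [0.5047, 0.0602, 0.0919]
tcp_rot: [-0.051, -3.132, 0.0]
wrist_force: [-12.0, -0.2, 10.9]
width: -0.001
grip_force: 6.5
```

The force rises at x = 0.5047, the predicted +x end, so the catch is across. Now back to the lid.

Request:
{"name": "step_arm", "arguments": {
  "series": [
    {"x":0.03,"y":0,"z":0,"ax":0,"ay":0,"az":0,"grip":1},
    {"x":0.04,"y":0,"z":0,"ax":0,"ay":0,"az":0,"grip":1},
    {"x":0.04,"y":0,"z":-0.06,"ax":0,"ay":0,"az":0,"grip":1},
    {"x":0.04,"y":0,"z":-0.13,"ax":0,"ay":0,"az":0,"grip":1},
    {"x":0.04,"y":0,"z":-0.13,"ax":0,"ay":0,"az":0,"grip":1}
  ]
}}

```text
time: 7.35
tool_pos: [0.493, 0.0612, 0.1629]
tcp_rot: [0.051, 3.13, 0.002]
wrist_force: [0.5, -0.1, 0.4]
width: -0.0
grip_force: 0.0
```

```bash
python3 -c "
from h import *
to((.511,.113,.081))"
```

```text
t 7.35 pos [0.493  0.0612 0.1629] F [ 0.5 -0.1  0.4] w -0.0
shift [-0.031  0.104  0.164] turn [0.003 0.022 0.001]
```

Request:
{"name": "step_arm", "arguments": {
  "series": [
    {"x":-0.031,"y":0.104,"z":0,"ax":0,"ay":0,"az":0,"grip":1},
    {"x":-0.031,"y":0.104,"z":0,"ax":0,"ay":0,"az":0,"grip":1},
    {"x":-0.031,"y":0.104,"z":0,"ax":0,"ay":0,"az":0,"grip":1},
    {"x":-0.031,"y":0.104,"z":0.06,"ax":0,"ay":0,"az":0,"grip":1},
    {"x":-0.031,"y":0.104,"z":0.12,"ax":0,"ay":0,"az":0,"grip":1},
    {"x":-0.031,"y":0.104,"z":0.155,"ax":0,"ay":0,"az":0,"grip":1},
    {"x":-0.031,"y":0.104,"z":0.162,"ax":0,"ay":0,"az":0,"grip":1},
    {"x":-0.031,"y":0.104,"z":0.162,"ax":0,"ay":0,"az":0,"grip":1}
  ]
}}

```text
time: 8.15
tool_pos: [0.5048, 0.1115, 0.0754]
tcp_rot: [-0.052, -3.139, 0.001]
wrist_force: [0.2, -0.0, 0.8]
width: 0.001
grip_force: 0.0
```

Request:
{"name": "step_arm", "arguments": {
  "series": [
    {"x":0,"y":0.01,"z":0,"ax":0,"ay":0,"az":0,"grip":1},
    {"x":0,"y":0.02,"z":0,"ax":0,"ay":0,"az":0,"grip":1},
    {"x":0,"y":0.03,"z":0,"ax":0,"ay":0,"az":0,"grip":1},
    {"x":0,"y":0.04,"z":0,"ax":0,"ay":0,"az":0,"grip":1},
    {"x":0,"y":0.05,"z":0,"ax":0,"ay":0,"az":0,"grip":1},
    {"x":0,"y":0.06,"z":0,"ax":0,"ay":0,"az":0,"grip":1}
  ]
}}

```text
time: 8.75
tool_pos: [0.5071, 0.1425, 0.0767]
tcp_rot: [0.051, 3.14, -0.001]
wrist_force: [-0.4, -2.2, 1.7]
width: -0.001
grip_force: 1.1
```

It moves with 2 N now. Continuing.

Request:
{"name": "step_arm", "arguments": {
  "series": [
    {"x":0,"y":0.02,"z":0,"ax":0,"ay":0,"az":0,"grip":1},
    {"x":0,"y":0.04,"z":0,"ax":0,"ay":0,"az":0,"grip":1},
    {"x":0,"y":0.06,"z":0,"ax":0,"ay":0,"az":0,"grip":1},
    {"x":0,"y":0.08,"z":0,"ax":0,"ay":0,"az":0,"grip":1},
    {"x":0,"y":0.1,"z":0,"ax":0,"ay":0,"az":0,"grip":1},
    {"x":0,"y":0.12,"z":0,"ax":0,"ay":0,"az":0,"grip":1},
    {"x":0,"y":0.14,"z":0,"ax":0,"ay":0,"az":0,"grip":1},
    {"x":0,"y":0.16,"z":0,"ax":0,"ay":0,"az":0,"grip":1},
    {"x":0,"y":0.18,"z":0,"ax":0,"ay":0,"az":0,"grip":1},
    {"x":0,"y":0.195,"z":0,"ax":0,"ay":0,"az":0,"grip":1},
    {"x":0,"y":0.205,"z":0,"ax":0,"ay":0,"az":0,"grip":1},
    {"x":0,"y":0.21,"z":0,"ax":0,"ay":0,"az":0,"grip":1}
  ]
}}

```text
time: 9.95
tool_pos: [0.5099, 0.2477, 0.0761]
tcp_rot: [-0.051, -3.141, 0.0]
wrist_force: [1.0, -2.2, 0.9]
width: -0.0
grip_force: 1.0
```

Request:
{"name": "step_arm", "arguments": {
  "series": [
    {"x":0,"y":0.006,"z":0,"ax":0,"ay":0,"az":0,"grip":1},
    {"x":0,"y":0.006,"z":0,"ax":0,"ay":0,"az":0,"grip":1}
  ]
}}

```text
time: 10.15
tool_pos: [0.5098, 0.2505, 0.0761]
tcp_rot: [-0.052, -3.14, -0.001]
wrist_force: [1.2, -0.4, -0.2]
width: -0.001
grip_force: 0.0
```

Request:
{"name": "step_arm", "arguments": {
  "series": [
    {"x":0,"y":0.006,"z":0,"ax":0,"ay":0,"az":0,"grip":1},
    {"x":0,"y":0.006,"z":0,"ax":0,"ay":0,"az":0,"grip":1}
  ]
}}

```text
time: 10.35
tool_pos: [0.5099, 0.2533, 0.0761]
tcp_rot: [-0.052, -3.14, 0.0]
wrist_force: [-0.5, -0.5, 0.1]
width: -0.001
grip_force: 0.3
```

Request:
{"name": "step_arm", "arguments": {
  "series": [
    {"x":0,"y":0.006,"z":0,"ax":0,"ay":0,"az":0,"grip":1},
    {"x":0,"y":0.006,"z":0,"ax":0,"ay":0,"az":0,"grip":1}
  ]
}}

```text
time: 10.55
tool_pos: [0.5099, 0.2548, 0.0761]
tcp_rot: [-0.05, -3.14, 0.004]
wrist_force: [-0.1, -6.6, 1.8]
width: -0.002
grip_force: 3.2
```

Request:
{"name": "step_arm", "arguments": {
  "series": [
    {"x":0,"y":0.005,"z":0,"ax":0,"ay":0,"az":0,"grip":1},
    {"x":0,"y":0.005,"z":0,"ax":0,"ay":0,"az":0,"grip":1}
  ]
}}

```text
time: 10.75
tool_pos: [0.5099, 0.255, 0.0761]
tcp_rot: [-0.049, -3.139, 0.011]
wrist_force: [-0.6, -14.7, 4.8]
width: -0.0
grip_force: 7.4
```

The lid is at its end stop. I'll back off, lift, and check.

Request:
{"name": "step_arm", "arguments": {
  "series": [
    {"x":0,"y":-0.03,"z":0,"ax":0,"ay":0,"az":0,"grip":1},
    {"x":0,"y":-0.06,"z":0,"ax":0,"ay":0,"az":0,"grip":1},
    {"x":0,"y":-0.06,"z":-0.08,"ax":0,"ay":0,"az":0,"grip":1},
    {"x":0,"y":-0.06,"z":-0.16,"ax":0,"ay":0,"az":0,"grip":1},
    {"x":0,"y":-0.06,"z":-0.24,"ax":0,"ay":0,"az":0,"grip":1},
    {"x":0.15,"y":-0.06,"z":-0.3,"ax":0,"ay":0,"az":0,"grip":1},
    {"x":0.15,"y":-0.06,"z":-0.3,"ax":0,"ay":0,"az":0,"grip":1},
    {"x":0.15,"y":-0.06,"z":-0.3,"ax":0,"ay":0,"az":0,"grip":1}
  ]
}}

```text
time: 11.55
tool_pos: [0.4328, 0.2315, 0.2285]
tcp_rot: [0.05, 3.139, 0.004]
wrist_force: [0.9, 0.0, 0.8]
width: 0.002
grip_force: 0.0
```

```bash
python3 -c "
from h import *
import cv2
to((.5,.1,.2))
cv2.imwrite('pics/f.png',imaging.read_camera('scene')['img'][:,:,::-1])"
```

```text
t 11.55 pos [0.4328 0.2315 0.2285] F [0.9 0.  0.8] w 0.0
shift [-0.142 -0.259  0.057] turn [0.005 0.004 0.003]
```

View pics/f.png

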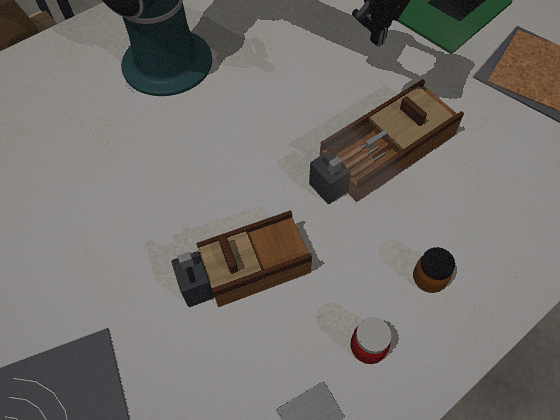

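The long case's lid is fully open: its bar is now at about (413,110) and the cutters show. Its thumb has moved across to about (334,163). The short case is unchanged and the gripper is clear of everything.

```bash
python3 -c "
from workcell import bot
print(bot.finish_job())"
```

```text
the job is handed in; nothing more can be done
None
```

I tried the longer case's lid and the catch held it, so I pushed the catch across, slid the lid to its open stop and let go; the shorter case was not touched, and the job was handed in at about 12 s.

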